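# Move the marshals' radios from the charger to the hand-out rack in the same order

### The job

The four colour-banded marshals' radios are charged: take them out of the charger and stand them upright in the hand-out rack, one to a pocket, seated on its floor, in the same left-to-right order as they stand in the charger now and facing the same way. Set them down without dropping them. Leave the plain radio without a coloured band in its cup; it is still charging.

Things in the scene. Friction and masses are not known exactly. Their poses are not given: they have to be found in the camera images.
- radio_red: the red radio: black handheld two-way radio, upright, 34 (x) by 56 (y) by 100 (z) mm; on its top a stub antenna 13 mm thick, 26 mm tall, 18 mm to the +y side, and two knobs up to 10 mm tall; its front (display, grille) faces -x; origin: centre of its underside; about 0.22 kg. Red band round its shoulder, red cap on its top, red ring on the antenna. Starts in the red cup
- radio_yellow: the yellow radio: black handheld two-way radio, upright, 34 (x) by 56 (y) by 100 (z) mm; on its top a stub antenna 13 mm thick, 26 mm tall, 18 mm to the +y side, and two knobs up to 10 mm tall; its front (display, grille) faces -x; origin: centre of its underside; about 0.22 kg. Yellow band round its shoulder, yellow cap on its top, yellow ring on the antenna. Starts in the yellow cup
- radio_green: the green radio: black handheld two-way radio, upright, 34 (x) by 56 (y) by 100 (z) mm; on its top a stub antenna 13 mm thick, 26 mm tall, 18 mm to the +y side, and two knobs up to 10 mm tall; its front (display, grille) faces -x; origin: centre of its underside; about 0.22 kg. Green band round its shoulder, green cap on its top, green ring on the antenna. Starts in the green cup
- radio_blue: the blue radio: black handheld two-way radio, upright, 34 (x) by 56 (y) by 100 (z) mm; on its top a stub antenna 13 mm thick, 26 mm tall, 18 mm to the +y side, and two knobs up to 10 mm tall; its front (display, grille) faces -x; origin: centre of its underside; about 0.22 kg. Blue band round its shoulder, blue cap on its top, blue ring on the antenna. Starts in the blue cup
- bay_red: the red radio's charging cup, black with a red label, fixed; one of five cups 72 mm apart in a row along y on the charger rail, in an order that varies. Front (-x side) slopes. Origin: its underside, below its pocket's middle; pocket 39 (x) by 61 (y) mm, floor 8 mm and rim 30 to 34 mm above the origin
- bay_yellow: the yellow radio's charging cup, black with a yellow label, fixed; one of five cups 72 mm apart in a row along y on the charger rail, in an order that varies. Front (-x side) slopes. Origin: its underside, below its pocket's middle; pocket 39 (x) by 61 (y) mm, floor 8 mm and rim 30 to 34 mm above the origin
- bay_green: the green radio's charging cup, black with a green label, fixed; one of five cups 72 mm apart in a row along y on the charger rail, in an order that varies. Front (-x side) slopes. Origin: its underside, below its pocket's middle; pocket 39 (x) by 61 (y) mm, floor 8 mm and rim 30 to 34 mm above the origin
- bay_blue: the blue radio's charging cup, black with a blue label, fixed; one of five cups 72 mm apart in a row along y on the charger rail, in an order that varies. Front (-x side) slopes. Origin: its underside, below its pocket's middle; pocket 39 (x) by 61 (y) mm, floor 8 mm and rim 30 to 34 mm above the origin
- radio_spare: the spare radio, same shape and size as the others but plain black without any coloured band, in the fifth cup (grey label, red lamp: still charging); it stays there
- rack: hand-out rack, plywood, 62 (x) by 310 (y) mm, fixed, nearer or farther than the charger, parallel to it within 0.2 rad, x the same way. Origin: centre of its underside. Four empty pockets 50 (x) by 70 (y) mm, middles at y = +114, +38, -38, -114 mm, x = 0; grey floor 22 mm, front (-x) wall top 46, back wall top 62, 6 mm dividers' top 48 mm above the origin
Things that resemble listed ones, but are neither listed nor needed, are in the scene too. Leave any purple look-alike of the radio_red alone.

How it is judged:
By the outcome, as a careful person would: the job done as asked, in the order asked, and still so for the second after the job is handed in, with the robot touching nothing.
It also fails if it takes over 120 s, if anything falls off the work surface, if the arm or the gripper's body presses on something with over 40 N, if the wrist force passes 120 N, or if a joint passes its speed limit or range.

### The arm

A 6-joint arm with a two-finger parallel gripper is mounted at the origin on the work surface. World frame = base frame: x ahead of the robot, y to its left, z up, the work surface at z = 0. Lengths are in m, angles in rad, forces in N, time in s.
With the tool pointing down it reaches from about 0.25 to 0.725 m from the base axis. Payload 4 kg.
Tool frame: the origin (TCP) lies midway between the tips of the shut fingers; the grasp point (between the pads) lies 19 mm behind it; z points along the fingers, y is the line along which they close (so a half turn about z gives the same grasp; the last joint's range is limited). The gripper opens to 85 mm and grips with 20 to 120 N. Pads are 22 mm wide; open, the fingers measure 114 mm over their backs; the gripper's body (76 mm by 85 mm) begins 54 mm behind the grasp point. The pads swing forward as they close: fully open they stand 13 mm farther back than shut.
Start: joints at [-1.313, 0.241, 0.005, 1.335, 0, 1.571], TCP at [0.127, -0.483, 0.231] pointing down, gripper open.
Joint ranges: [-2.72, 2.72], [-1.05, 1.87], [-1.09, 1.28], [-1.99, 2.15], [-1.42, 1.44], [-3.14, 3.14]. Speed limits (rad/s): [2.79, 2.79, 3.14, 3.14, 3.14, 3.14].

### API

Orientations are given as a rotation vector (axis times angle).
In Python, from station import manip gives the robot as it stands.
- The arm moves only by the tool drive_tool, never from a script. Its arguments are lists of equal length, an entry for each row: "linear": the shift along the tool's x, y, z in cm, a list of three; "rotation": the turn, a rotation vector about the tool's x, y, z in rad, a list of three. A call has 1 to 12 rows; each row is the pose to reach, as a shift and turn from the pose commanded when the call began, along the tool's axes at that moment; what a row does not reach only later rows make up. A row lasts 1/8 s, in which the tool goes at most 62.5 mm and 10.7 degrees, less where a joint would pass 70% of its speed; a pose out of reach is approached as far as the arm can. A call with a gripper value outside its range is refused whole. "hand" is the opening, from 0 (shut) to 1 (fully open), set as the call begins (left out, the last holds). The fingers move at their own pace and stop on an object; the grip force is fixed at half the most. Time passes only in rows, so rows that repeat a pose let the fingers close. It gives the time, the measured TCP pose, the force, the opening and the grip force at its end, in the units of the state.
- manip.sense(): the state, without advancing time (a new reading comes with each control period).
- manip.capture(name): name is "scene" or "top" or "wrist"; returns a dict with "color" (400x640x3 uint8, red, green, blue), "fovy" (degrees; the focal length in pixels is half the picture's height over the tangent of half this angle, whatever the lens; pixels are square), "cx", "cy" (the principal point, pixels), "world_from_camera" (4x4, takes a point from camera to world coordinates); the wrist camera has in their place "tool_from_camera" (4x4, takes a point from camera to tool coordinates, whose origin is the TCP and whose axes are the flange's). Camera axes: x right, y down, z forward; pixel columns grow to the right and rows downward; lengths in m; the calibration is good to about 2 mm. A picture is of the moment at which its call begins: read the wrist's pose just before it. There is no depth.
- manip.finish_job(): hands the job in; it is judged then, once.
The state is a dict: "time_s": time; "joint_pos": joint angles; "qvel": joint speeds; "joint_torque": joint torques, N m; "tool_pos": TCP position; "ee_rot": TCP orientation; "wrist_force": force on the tool from outside, world axes, zero at the start; "wrist_torque": the same for the moment, N m; "width": opening from 0.0 (shut) to 1.0 (fully open); "grasp_force": force on a finger pad.
Only numpy, scipy, OpenCV 4.12 (cv2) and the standard library are available. Lean on these libraries where they do the work, as an engineer would, in place of code of your own. Each camera call takes 0.05 s, during which the arm holds its last target. There are 200 camera calls.

## Working session

There is one attempt and no reset: what is moved stays moved. The work goes in short steps, Python scripts to look and compute and a tool call to move; the robot and the scene stay as the last step left them, time stands still between calls to the robot, and variables do not carry over. Pictures are saved under pics/ and viewed, at most 14 in all, crops included, and the job is handed in when it is done.

Besides the shell and the picture viewer there is one more tool, called as name(argument=value, ...) on one line, values as JSON. drive_tool: Moves the arm, as the interface text tells. Its arguments: {"type":"object","properties":{"linear":{"type":"array","items":{"type":"array","items":{"type":"number"}}},"rotation":{"type":"array","items":{"type":"array","items":{"type":"number"}}},"hand":{"type":"number"}},"required":["linear","rotation"]}

```bash
mkdir -p pics; ls
cat > h.py <<'E'
import numpy as np,cv2
from station import manip
from scipy.spatial.transform import Rotation as R
def ray(c,u,v,T=None):
    T=c["world_from_camera"] if T is None else T
    T=np.array(T);f=200/np.tan(np.radians(c["fovy"])/2)
    d=T[:3,:3]@np.array([(u-c["cx"])/f,(v-c["cy"])/f,1]);return T[:3,3],d
def onz(c,u,v,z,T=None):
    o,d=ray(c,u,v,T);return o+d*(z-o[2])/d[2]
def proj(c,p,T=None):
    T=np.array(c["world_from_camera"] if T is None else T);f=200/np.tan(np.radians(c["fovy"])/2)
    q=T[:3,:3].T@(np.array(p)-T[:3,3]);return f*q[0]/q[2]+c["cx"],f*q[1]/q[2]+c["cy"]
def save(c,n):cv2.imwrite("pics/"+n,cv2.cvtColor(c["color"],cv2.COLOR_RGB2BGR))
def wristT(s,c):
    T=np.eye(4);T[:3,:3]=R.from_rotvec(s["ee_rot"]).as_matrix();T[:3,3]=s["tool_pos"];return T@np.array(c["tool_from_camera"])
E
python3 - <<'E'
from h import *
print(manip.sense())
for n in("top","scene"):
    c=manip.capture(n);save(c,n+"0.png");print(n,c["fovy"],c["cx"],c["cy"],np.round(c["world_from_camera"],3))
E
```

```text
pics
{'time_s': 0.0, 'joint_pos': array([-1.31300799e+00,  2.41413495e-01,  3.72773435e-03,  1.33519870e+00,
        6.12268186e-06,  1.57078584e+00]), 'qvel': array([ 1.07471334e-03,  1.60982360e-03, -9.61702943e-04,  5.42477883e-04,
       -6.06384923e-05,  1.34608098e-03]), 'joint_torque': array([-9.09646205e-04, -3.72316289e+01,  2.52409852e+01,  1.69534574e-02,
       -7.96396967e-05, -1.24845201e-06]), 'tool_pos': array([ 0.12731243, -0.48286824,  0.23041404]), 'ee_rot': array([-3.11347546e+00, -4.03562709e-01,  4.11781076e-04]), 'wrist_force': array([-1.61568977, -0.29541177, -0.26054034]), 'wrist_torque': array([-0.02119874, -0.02745127,  0.01685665]), 'grasp_force': 0.0, 'width': 0.9997053394296891}
top 45.19596990767939 316.0897202176773 199.63743867535166 [[-0.021 -0.991  0.13   0.377]
 [-1.     0.023  0.013 -0.035]
 [-0.016 -0.129 -0.991  0.926]
 [ 0.     0.     0.     1.   ]]
scene 52.78725195524693 317.0239536324737 201.45386644901603 [[ 0.269  0.631 -0.728  0.999]
 [ 0.963 -0.172  0.207 -0.146]
 [ 0.005 -0.756 -0.654  0.519]
 [ 0.     0.     0.     1.   ]]
```

View pics/top0.png

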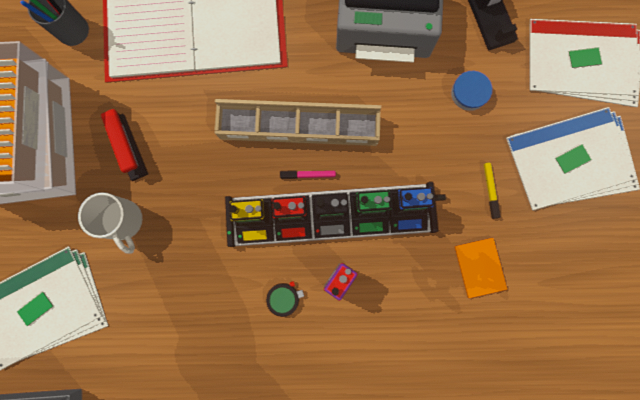

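View pics/scene0.png

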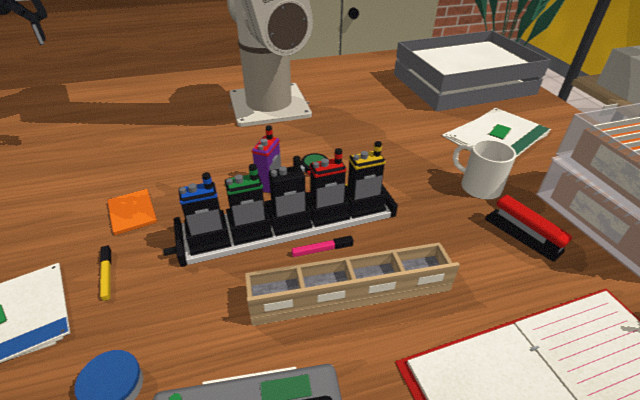

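The top view shows the charger with, left to right (+y to −y): yellow (247,210), red (290,207), spare (330,203), green (373,202) and blue (416,198). The empty rack lies behind it, centred near (298,122). The purple look-alike stands at (340,282), in front of the charger. The scene view agrees.

The red radio could be confused with:
- the purple-bodied radio at (340,282)
- the red stapler at (122,140)
- the red label at (292,233), which is only the label

I choose the one in the red cup at (290,207) and will check it close up.

Run:
```python
from h import *
t=manip.capture("top")
# charger corner/rack/purple rough
for n,(u,v),z in [("Y",(247,210),.112),("R",(290,207),.112),("S",(330,203),.112),("G",(373,202),.112),("B",(416,198),.112),("purple",(340,282),.11),
 ("rackBL",(216,101),.062),("rackBR",(380,107),.062),("rackFL",(216,133),.046),("rackFR",(379,142),.046),("ylab",(255,236),.03),("blab",(410,225),.03)]:
    print(n,np.round(onz(t,u,v,z),3))
s=manip.sense();Rm=R.from_rotvec(s["ee_rot"]).as_matrix();print(np.round(Rm,3))
w=manip.capture("wrist");print(w["fovy"],w["cx"],w["cy"],np.round(w["tool_from_camera"],3))
```

```text
Y [0.468 0.094 0.112]
R [0.472 0.021 0.112]
S [ 0.477 -0.048  0.112]
G [ 0.477 -0.121  0.112]
B [ 0.482 -0.194  0.112]
purple [ 0.343 -0.061  0.11 ]
rackBL [0.68  0.16  0.062]
rackBR [ 0.66  -0.146  0.062]
rackFL [0.623 0.163 0.046]
rackFR [ 0.598 -0.143  0.046]
ylab [0.428 0.092 0.03 ]
blab [ 0.442 -0.197  0.03 ]
[[ 0.967  0.255 -0.   ]
 [ 0.255 -0.967  0.002]
 [-0.    -0.002 -1.   ]]
58.96512591505071 318.90639676951434 199.6578128328233 [[ 0.    -0.945 -0.328  0.085]
 [ 1.     0.    -0.     0.   ]
 [ 0.    -0.328  0.945 -0.144]
 [ 0.     0.     0.     1.   ]]
```

drive_tool(linear=[[4,-2.5,-3],[9,-6,-6],[14,-9,-9],[19,-12.5,-10],[24,-16,-10],[29,-19,-10],[34,-22.5,-10],[39,-26,-10],[44,-29,-10],[48,-32,-10],[50.5,-33.5,-10],[50.5,-33.5,-10]], rotation=[[0,0,-0.1],[0,0,-0.24],[0,0,-0.38],[0,0,-0.52],[0,0,-0.66],[0,0,-0.8],[0,0,-0.94],[0,0,-1.08],[0,0,-1.2],[0,0,-1.3],[0,0,-1.36],[0,0,-1.36]], hand=1)

```text
time_s: 1.7
tool_pos: [0.5312, -0.0291, 0.3301]
ee_rot: [-2.164, -2.276, 0.002]
wrist_force: [-0.3, 0.4, -0.3]
width: 0.996
grasp_force: 0.0
```

Run:
```python
from h import *
s=manip.sense();print(s["time_s"],s["tool_pos"],s["ee_rot"],s["joint_pos"])
w=manip.capture("wrist");save(w,"w1.png")
import pickle;pickle.dump((s,w),open("w1.pkl","wb"))
```

```text
1.7 [ 0.53123644 -0.02909774  0.33014267] [-2.16408274e+00 -2.27552370e+00  1.59530049e-03] [-5.47687948e-02  2.91647185e-01  3.27113044e-01  1.60793166e+00
  8.73876402e-05  1.46583492e+00]
```

View pics/w1.png

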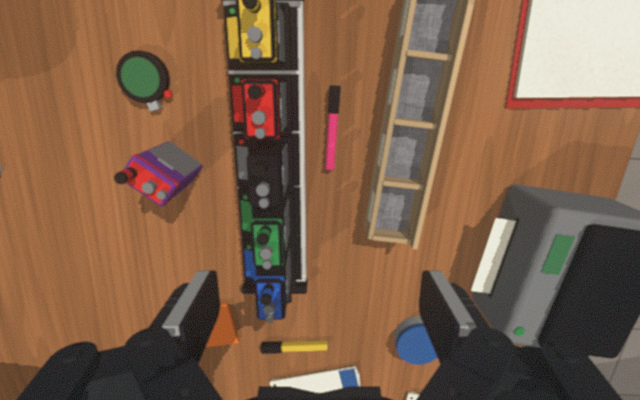

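The wrist view shows yellow at (257,30), red at (262,110), spare at (265,180), green at (267,243) and blue at (270,298). The purple look-alike is clearly apart at (160,175). The rack pockets are at (432,25), (410,95), (402,155) and (392,210).

```bash
cat > m.py <<'E'
from h import *
import pickle
HUE={"Y":(22,34),"R":(0,8),"G":(40,85),"B":(100,125)}
def caps(img,boxes,dbg=None):
    hsv=cv2.cvtColor(img,cv2.COLOR_RGB2HSV);o={}
    for k,(u0,v0,u1,v1) in boxes.items():
        lo,hi=HUE[k];m=cv2.inRange(hsv,(lo,120,60),(hi,255,255))
        if k=="R":m|=cv2.inRange(hsv,(172,120,60),(180,255,255))
        z=np.zeros_like(m);z[v0:v1,u0:u1]=m[v0:v1,u0:u1]
        z=cv2.morphologyEx(z,cv2.MORPH_OPEN,np.ones((3,3)))
        p=cv2.findNonZero(z);r=cv2.minAreaRect(p);o[k]=r
    return o
def tri(rs):
    A=sum(np.eye(3)-np.outer(d,d)/(d@d) for _,d in rs);b=sum((np.eye(3)-np.outer(d,d)/(d@d))@o for o,d in rs)
    return np.linalg.solve(A,b)
E
python3 - <<'E'
from m import *
s,w=pickle.load(open("w1.pkl","rb"));T=wristT(s,w);t=manip.capture("top");pickle.dump(t,open("t1.pkl","wb"))
cw=caps(w["color"],dict(Y=(235,0,282,65),R=(243,75,285,142),G=(248,215,288,272),B=(252,275,290,322)))
ct=caps(t["color"],dict(Y=(228,196,266,222),R=(270,194,310,218),G=(355,190,394,214),B=(396,186,438,210)))
for k in "YRGB":
    print(k,cw[k],ct[k])
    (a,b),(c,d)=cw[k][0],ct[k][0]
    print("  tri",np.round(tri([ray(w,a,b,T),ray(t,c,d)]),4),np.round(onz(w,a,b,.12,T),4),np.round(onz(t,c,d,.12),4))
vis=cv2.resize(w["color"][70:330,220:480],None,fx=2.3,fy=2.3,interpolation=cv2.INTER_CUBIC)
cv2.imwrite("pics/w1c.png",vis[:,:,::-1])
E
```

```text
Traceback (most recent call last):
  File "m.py", line 11, in caps
    p=cv2.findNonZero(z);r=cv2.minAreaRect(p);o[k]=r
                           ~~~~~~~~~~~~~~~^^^
cv2.error: OpenCV(4.12.0) /io/opencv/modules/imgproc/src/convhull.cpp:143: error: (-215:Assertion failed) total >= 0 && (depth == CV_32F || depth == CV_32S) in function 'convexHull'
```

Run:
```python
from m import *
s,w=pickle.load(open("w1.pkl","rb"));T=wristT(s,w);t=pickle.load(open("t1.pkl","rb"))
t["color"]=cv2.imread("pics/top0.png")[:,:,::-1].copy();pickle.dump(t,open("t1.pkl","wb"))
cw=caps(w["color"],dict(Y=(235,0,282,65),R=(243,75,285,142),G=(248,215,288,272),B=(252,275,290,322)))
ct=caps(t["color"],dict(Y=(228,196,266,222),R=(270,194,310,218),G=(355,190,394,214),B=(396,186,438,210)))
for k in "YRGB":
    print(k,np.round(np.hstack(cw[k]),1),np.round(np.hstack(ct[k]),1))
    (a,b),(c,d)=cw[k][0],ct[k][0]
    print("  tri",np.round(tri([ray(w,a,b,T),ray(t,c,d)]),4),np.round(onz(w,a,b,.12,T),4),np.round(onz(t,c,d,.12),4))
vis=cv2.resize(w["color"][70:330,220:480],None,fx=2.3,fy=2.3,interpolation=cv2.INTER_CUBIC)
cv2.imwrite("pics/w1c.png",vis[:,:,::-1])
```

```text
Y [253.  28.  56.  36.  90.] [246.  209.2  16.1  29.   86.2]
  tri [0.4671 0.0927 0.1325] [0.4649 0.0942 0.12  ] [0.4686 0.0945 0.12  ]
R [261.  108.5  61.   36.   90. ] [287.4 206.2  17.2  32.1  86.2]
  tri [0.472  0.024  0.1213] [0.4719 0.0237 0.12  ] [0.472  0.0243 0.12  ]
G [266.2 244.5  39.9  23.3  87.6] [373.5 200.1  15.3  28.4  85.9]
  tri [ 0.4782 -0.1206  0.1245] [ 0.4772 -0.1226  0.12  ] [ 0.4791 -0.1213  0.12  ]
B [268. 296.  42.  32.  90.] [416.3 196.9  15.7  29.1  86.6]
  tri [ 0.481  -0.1928  0.1168] [ 0.4794 -0.1892  0.12  ] [ 0.4828 -0.1934  0.12  ]
```

View pics/w1c.png

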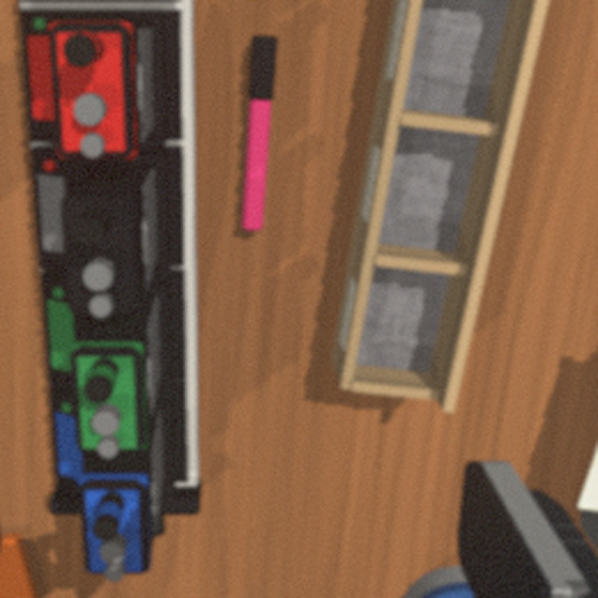

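The crop confirms the chosen red radio: black body, red cap, standing in the red-labelled cup at crop (90,100). The charger row is consistent, with tops at z≈0.12. The rack dividers are at crop (402–495,120–128) and (378–463,260–268).

Run:
```python
from m import *
s,w=pickle.load(open("w1.pkl","rb"));T=wristT(s,w);t=pickle.load(open("t1.pkl","rb"))
f=lambda x,y,z:np.round(onz(w,220+x/2.3,70+y/2.3,z,T),4)
print("d0",f(402,122,.048),f(493,129,.048));print("d-76",f(376,260,.048),f(463,268,.048))
print("end",f(345,388,.046),f(447,410,.062))
hsv=cv2.cvtColor(t["color"],cv2.COLOR_RGB2HSV)
sub=hsv[95:150,205:390]
# plywood: brighter than table
gray=t["color"].mean(2)
m=((gray>135)&(hsv[:,:,1]<140)).astype(np.uint8)*255;z=np.zeros_like(m);z[95:150,208:388]=m[95:150,208:388]
# grey pocket floors
g=((hsv[:,:,1]<60)).astype(np.uint8)*255;zz=np.zeros_like(g);zz[98:145,210:386]=g[98:145,210:386]
n,l,st,ce=cv2.connectedComponentsWithStats(zz)
for i in range(1,n):
    if st[i,4]>60:print(st[i],np.round(onz(t,*ce[i],.022),3))
vis=cv2.resize(t["color"][90:155,205:390],None,fx=4.3,fy=4.3,interpolation=cv2.INTER_CUBIC)
cv2.imwrite("pics/t1c.png",vis[:,:,::-1])
```

```text
d0 [0.6189 0.0084 0.048 ] [0.6663 0.0073 0.048 ]
d-76 [ 0.6137 -0.0659  0.048 ] [ 0.6617 -0.068   0.048 ]
end [ 0.6047 -0.1442  0.046 ] [ 0.6604 -0.1474  0.062 ]
[222 109  34  23 706] [0.655 0.125 0.022]
[261 111  35  22 740] [0.65  0.048 0.022]
[300 112  36  23 767] [ 0.645 -0.029  0.022]
[340 114  35  23 754] [ 0.639 -0.105  0.022]
```

View pics/t1c.png

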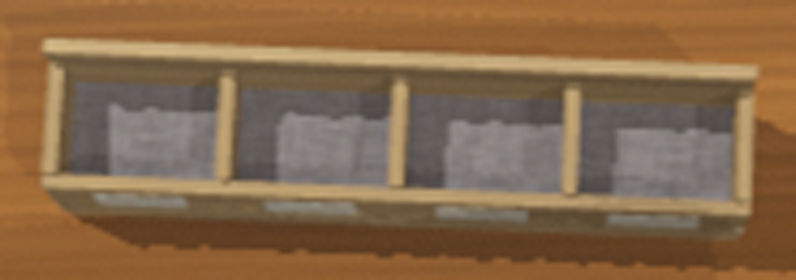

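Rack yaw is about −0.07, with pocket middles near (0.651,0.123), (0.646,0.047), (0.640,−0.029) and (0.635,−0.105). These agree between the two views and with the given pitch. Next I work out the moves.

```bash
cat >> m.py <<'E'
def go(*tg):
    s=manip.sense();p=np.array(s["tool_pos"]);Rm=R.from_rotvec(s["ee_rot"]).as_matrix()
    for x,y,z,th in tg:
        yw=np.pi/2+th
        Rt=np.column_stack([[np.cos(yw),np.sin(yw),0],[np.sin(yw),-np.cos(yw),0],[0,0,-1]])
        print((x,y,z,th),"lin cm",np.round(Rm.T@(np.array([x,y,z])-p)*100,2),"rot",np.round((R.from_matrix(Rm.T@Rt)).as_rotvec(),3))
CH=dict(Y=(.4673,.095),R=(.4709,.0231),G=(.4781,-.1207),B=(.4817,-.1926))
RK=dict(Y=(.651,.1227),R=(.6456,.0469),G=(.6404,-.0289),B=(.6351,-.1047))
E
python3 -c "
from m import *
go((*CH['Y'],.17,.05))"
```

```text
(0.4673, 0.095, 0.17, 0.05) lin cm [12.87 -5.65 16.09] rot [-0.001  0.    -0.003]
```

drive_tool(linear=[[3,-1.5,3],[7,-3,6.5],[10,-4.5,10],[12,-5.3,13],[12.9,-5.6,15],[12.9,-5.6,16],[12.9,-5.6,16],[12.9,-5.6,16]], rotation=[[0,0,0],[0,0,0],[0,0,0],[0,0,0],[0,0,0],[0,0,0],[0,0,0],[0,0,0]])

```text
time_s: 2.8
tool_pos: [0.4693, 0.0948, 0.1723]
ee_rot: [2.169, 2.271, 0.002]
wrist_force: [-0.6, 0.5, -0.1]
width: 1.002
grasp_force: 0.0
```

Run:
```python
from m import *
s=manip.sense();print(s["tool_pos"])
w=manip.capture("wrist");save(w,"w2.png");pickle.dump((s,w),open("w2.pkl","wb"));T=wristT(s,w)
for z in(.12,):
  x,y=CH['Y'];c,n=np.cos(.05),np.sin(.05)
  for dx,dy in[(-.017,.028),(.017,.028),(.017,-.028),(-.017,-.028)]:print(np.round(proj(w,[x+c*dx-n*dy,y+n*dx+c*dy,z],T)))
go((x,y,.082,.05))
```

```text
[0.46925898 0.09475616 0.17233971]
[286. 181.]
[345. 180.]
[343. 266.]
[289. 267.]
(0.4673, 0.095, 0.082, 0.05) lin cm [ 0.02 -0.22  9.04] rot [ 0.002 -0.    -0.004]
```

View pics/w2.png

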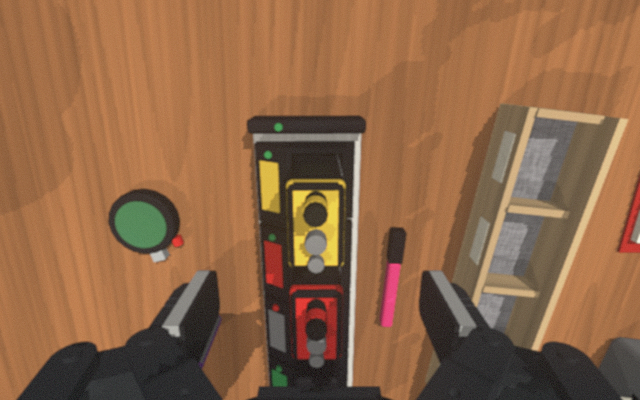

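The yellow cap spans (287–346, 180–272), against a prediction of (286–345, 181–267). The estimate holds, so I descend and grip.

drive_tool(linear=[[0,-0.1,3],[0,-0.2,6],[0,-0.2,8],[0,-0.2,9],[0,-0.2,9],[0,-0.2,9]], rotation=[[0,0,0],[0,0,0],[0,0,0],[0,0,0],[0,0,0],[0,0,0]])

```text
time_s: 3.6
tool_pos: [0.4674, 0.0954, 0.0823]
ee_rot: [2.168, 2.272, 0.003]
wrist_force: [-0.5, -0.1, 0.1]
width: 1.001
grasp_force: 0.0
```

drive_tool(linear=[[0,0,0],[0,0,0],[0,0,0],[0,0,0],[0,0,0],[0,0,0],[0,0,0],[0,0,0]], rotation=[[0,0,0],[0,0,0],[0,0,0],[0,0,0],[0,0,0],[0,0,0],[0,0,0],[0,0,0]], hand=0)

```text
time_s: 4.6
tool_pos: [0.4668, 0.0954, 0.0817]
ee_rot: [2.168, 2.273, 0.001]
wrist_force: [-0.2, 0.4, 4.9]
width: 0.389
grasp_force: 60.3
```

```bash
python3 -c "
from m import *
s=manip.sense();print(s['tool_pos'],s['wrist_force'],s['width'],s['grasp_force'])
go((*s['tool_pos'][:2],.165,.05),(*RK['Y'],.165,-.07))"
```

```text
[0.46677122 0.09542581 0.08172085] [-0.17745215  0.41634848  4.9374241 ] 0.3893531060837529 60.25506019592285
(np.float64(0.4667712213668498), np.float64(0.09542581458690239), 0.165, 0.05) lin cm [ 0.    0.01 -8.33] rot [ 0.001 -0.    -0.003]
(0.651, 0.1227, 0.165, -0.07) lin cm [ 1.86 18.54 -8.31] rot [ 0.001 -0.     0.117]
```

Gripped: opening 0.389 × 85 = 33 mm, as it should be, with no side load. Lift and carry to the first pocket.

drive_tool(linear=[[0,0,-2],[0,0,-4.5],[0,0,-7],[0.2,2,-8.3],[0.6,6,-8.3],[1.1,10.5,-8.3],[1.5,15,-8.3],[1.8,17.5,-8.3],[1.9,18.5,-8.3],[1.9,18.5,-8.3],[1.9,18.5,-8.3]], rotation=[[0,0,0],[0,0,0],[0,0,0],[0,0,0.01],[0,0,0.04],[0,0,0.07],[0,0,0.1],[0,0,0.12],[0,0,0.12],[0,0,0.12],[0,0,0.12]])

```text
time_s: 5.98
tool_pos: [0.649, 0.1228, 0.1639]
ee_rot: [-2.3, -2.138, 0.002]
wrist_force: [-0.8, -0.6, -1.8]
width: 0.391
grasp_force: 61.0
```

Run:
```python
from m import *
s=manip.sense();print(s['tool_pos'],s['wrist_force'],s['grasp_force'])
go((*RK['Y'],.10,-.07),(*RK['Y'],.084,-.07))
w=manip.capture("wrist");save(w,"w3.png");pickle.dump((s,w),open("w3.pkl","wb"))
c=manip.capture("scene");cv2.imwrite("pics/s3.png",cv2.resize(c["color"][100:340,160:480],None,fx=2.4,fy=2.4,interpolation=cv2.INTER_CUBIC)[:,:,::-1])
```

```text
[0.64902135 0.12281619 0.16393117] [-0.79355034 -0.58095208 -1.84068133] 60.98794341087341
(0.651, 0.1227, 0.1, -0.07) lin cm [0.01 0.21 6.39] rot [-0.002  0.    -0.003]
(0.651, 0.1227, 0.084, -0.07) lin cm [0.01 0.21 7.99] rot [-0.002  0.    -0.003]
```

View pics/s3.png

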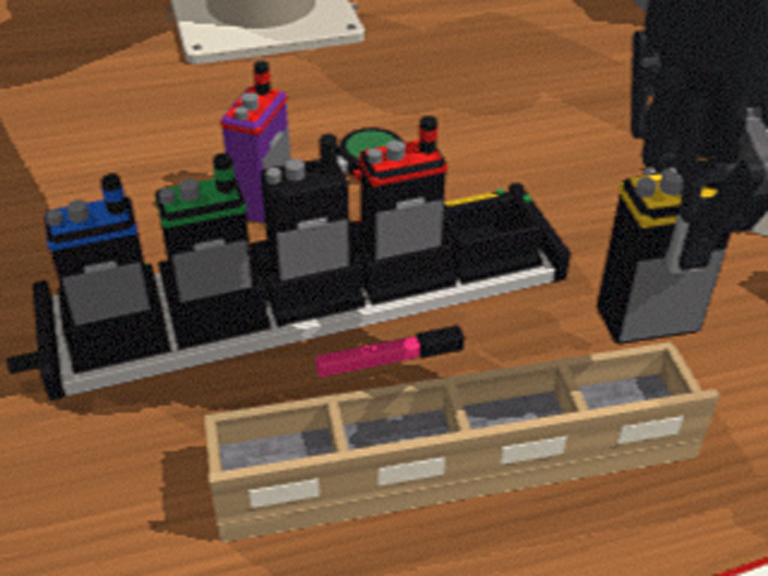

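View pics/w3.png

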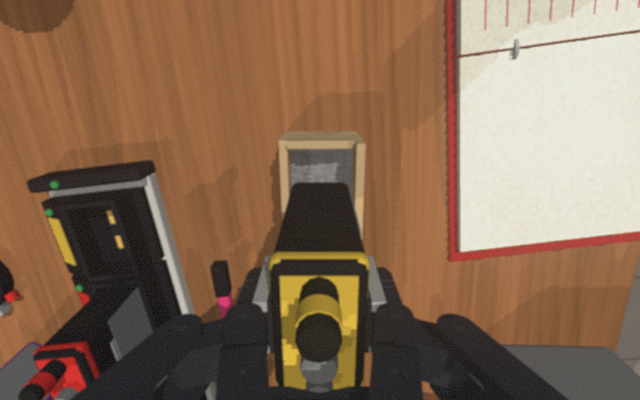

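Scene: yellow is held upright above the +y pocket. Wrist: the rack end is centred at x≈321 px and the radio's underside edge at x≈322 px at row 183, so it is aligned in x. I check the rack end's y, then lower.

Run:
```python
from m import *
s,w=pickle.load(open("w3.pkl","rb"));T=wristT(s,w)
for u,v,z in[(280,135,.046),(363,135,.062),(321,150,.048),(288,145,.046),(356,145,.062),(293,183,.102),(352,183,.102)]:print(u,v,np.round(onz(w,u,v,z,T),4))
c=np.array([.643,.009]);a=-.07
for q in[(-.031,.155),(.031,.155)]:print(c+[q[0]*np.cos(a)-q[1]*np.sin(a),q[0]*np.sin(a)+q[1]*np.cos(a)])
```

```text
280 135 [0.6234 0.169  0.046 ]
363 135 [0.6826 0.1672 0.062 ]
321 150 [0.6528 0.1561 0.048 ]
288 145 [0.6286 0.1612 0.046 ]
356 145 [0.6775 0.1606 0.062 ]
293 183 [0.635  0.1479 0.102 ]
352 183 [0.6706 0.1453 0.102 ]
[0.62291706 0.16578863]
[0.68476522 0.16145218]
```

drive_tool(linear=[[0,0.2,2],[0,0.2,4],[0,0.2,5.5],[0,0.2,6.4],[0,0.2,6.8],[0,0.2,7.1],[0,0.2,7.3],[0,0.2,7.3]], rotation=[[0,0,0],[0,0,0],[0,0,0],[0,0,0],[0,0,0],[0,0,0],[0,0,0],[0,0,0]])

```text
time_s: 7.08
tool_pos: [0.6524, 0.1229, 0.0915]
ee_rot: [2.301, 2.139, 0.001]
wrist_force: [0.6, -0.5, -2.9]
width: 0.389
grasp_force: 61.3
```

drive_tool(linear=[[0.1,0,0],[0.2,0,0.2],[0.2,0,0.3],[0.2,0,0.4],[0.2,0,0.5],[0.2,0,0.5]], rotation=[[0,0,0],[0,0,0],[0,0,0],[0,0,0],[0,0,0],[0,0,0]])

```text
time_s: 7.82
tool_pos: [0.6523, 0.1248, 0.0862]
ee_rot: [-2.301, -2.139, 0.0]
wrist_force: [0.4, -0.5, -2.8]
width: 0.392
grasp_force: 61.3
```

drive_tool(linear=[[0,0,0.1],[0,0,0.2],[0,0,0.25],[0,0,0.25]], rotation=[[0,0,0],[0,0,0],[0,0,0],[0,0,0]])

```text
time_s: 8.32
tool_pos: [0.6524, 0.1249, 0.0837]
ee_rot: [-2.301, -2.139, 0.0]
wrist_force: [0.7, 0.1, -1.8]
width: 0.395
grasp_force: 61.3
```

drive_tool(linear=[[0,0,0.1],[0,0,0.15],[0,0,0.15]], rotation=[[0,0,0],[0,0,0],[0,0,0]])

```text
time_s: 8.7
tool_pos: [0.6524, 0.1248, 0.0822]
ee_rot: [-2.301, -2.139, 0.0]
wrist_force: [-0.4, 0.1, -3.0]
width: 0.392
grasp_force: 61.3
```

drive_tool(linear=[[0,0,0.1],[0,0,0.2],[0,0,0.2]], rotation=[[0,0,0],[0,0,0],[0,0,0]])

```text
time_s: 9.07
tool_pos: [0.6526, 0.1249, 0.0818]
ee_rot: [2.301, 2.138, 0.002]
wrist_force: [-2.3, -0.7, 5.3]
width: 0.393
grasp_force: 61.9
```

Contact at TCP z≈0.082, the height expected for a seated radio. Release and rise.

drive_tool(linear=[[0,0,0],[0,0,0],[0,0,0],[0,0,0],[0,0,0],[0,0,-2],[0,0,-5],[0,0,-9],[0,0,-9]], rotation=[[0,0,0],[0,0,0],[0,0,0],[0,0,0],[0,0,0],[0,0,0],[0,0,0],[0,0,0],[0,0,0]], hand=1)

```text
time_s: 10.2
tool_pos: [0.655, 0.1253, 0.1749]
ee_rot: [2.298, 2.136, 0.011]
wrist_force: [1.5, 0.0, 0.5]
width: 0.998
grasp_force: 0.0
```

Run:
```python
from m import *
s=manip.sense();w=manip.capture("wrist");T=wristT(s,w);print(s["tool_pos"])
c=caps(w["color"],dict(Y=(270,130,370,330)));print(np.hstack(c["Y"]),onz(w,*c["Y"][0],.122,T))
save(w,"w4.png");pickle.dump((s,w),open("w4.pkl","wb"))
go((*CH['R'],.172,.05))
```

```text
[0.65495099 0.12533628 0.17493109]
[314.99996948 222.49996948  53.99999237  84.99998474   0.        ] [0.65314766 0.12750457 0.122     ]
(0.4709, 0.0231, 0.172, 0.05) lin cm [-11.51 -17.49  -0.04] rot [ 0.004 -0.001 -0.123]
```

View pics/w4.png

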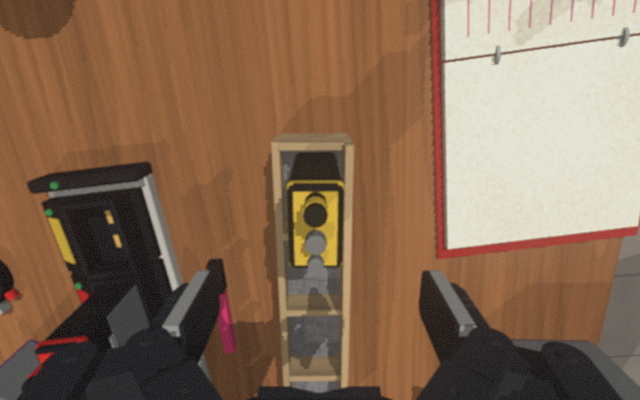

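Yellow stands upright inside its pocket with its cap at (315,222), and there is room all round. Red next.

drive_tool(linear=[[-2,-3,0],[-5,-7.5,0],[-8,-12,0],[-10.5,-16,0],[-11.5,-17.5,0],[-11.5,-17.5,0],[-11.5,-17.5,0]], rotation=[[0,0,0],[0,0,-0.03],[0,0,-0.06],[0,0,-0.1],[0,0,-0.12],[0,0,-0.12],[0,0,-0.12]])

```text
time_s: 11.12
tool_pos: [0.4701, 0.0232, 0.1699]
ee_rot: [-2.169, -2.273, -0.0]
wrist_force: [0.0, -0.0, -0.3]
width: 0.998
grasp_force: 0.0
```

Run:
```python
from m import *
s=manip.sense();w=manip.capture("wrist");T=wristT(s,w)
c=caps(w["color"],dict(R=(275,150,370,285)));print(np.hstack(c["R"]),onz(w,*c["R"][0],.122,T))
go((*CH['R'],.082,.05))
```

```text
[312.49996948 215.99996948  74.99998474 105.99998474  -0.        ] [0.4659365  0.03113965 0.122     ]
(0.4709, 0.0231, 0.082, 0.05) lin cm [-0.03  0.06  8.79] rot [ 0.    -0.    -0.003]
```

The mask took in the cup's red label, so that figure is void. The two-view fit stands, and yellow confirmed its accuracy. Descend and grip.

drive_tool(linear=[[0,0.1,3],[0,0.1,6],[0,0.1,8],[0,0.1,8.8],[0,0.1,8.8],[0,0.1,8.8]], rotation=[[0,0,0],[0,0,0],[0,0,0],[0,0,0],[0,0,0],[0,0,0]])

```text
time_s: 11.92
tool_pos: [0.4715, 0.0232, 0.083]
ee_rot: [2.168, 2.272, 0.002]
wrist_force: [-0.7, 0.2, 1.1]
width: 1.0
grasp_force: 0.0
```

drive_tool(linear=[[0,0,0],[0,0,0],[0,0,0],[0,0,0],[0,0,0],[0,0,0],[0,0,0],[0,0,0]], rotation=[[0,0,0],[0,0,0],[0,0,0],[0,0,0],[0,0,0],[0,0,0],[0,0,0],[0,0,0]], hand=0)

```text
time_s: 12.92
tool_pos: [0.471, 0.023, 0.0828]
ee_rot: [2.168, 2.272, 0.001]
wrist_force: [0.7, -0.5, 4.8]
width: 0.39
grasp_force: 60.8
```

```bash
sed -i 's/^RK=.*/RK=dict(Y=(.651,.1242),R=(.6465,.0484),G=(.641,-.0274),B=(.6356,-.1032))/' m.py; python3 -c "
from m import *
s=manip.sense();print(s['tool_pos'],s['wrist_force'],s['width'],s['grasp_force'])
go((*RK['R'],.164,-.07))"
```

```text
[0.47099047 0.022965   0.08278923] [ 0.67331771 -0.51368977  4.8056463 ] 0.38957200046214285 60.78523635864258
(0.6465, 0.0484, 0.164, -0.07) lin cm [ 1.72 17.66 -8.1 ] rot [ 0.001 -0.     0.117]
```

drive_tool(linear=[[0,0,-2],[0,0,-4.5],[0,0,-7],[0.2,2,-8.1],[0.6,6,-8.1],[1,10.5,-8.1],[1.4,14.5,-8.1],[1.6,17,-8.1],[1.7,17.7,-8.1],[1.7,17.7,-8.1],[1.7,17.7,-8.1]], rotation=[[0,0,0],[0,0,0],[0,0,0],[0,0,0.01],[0,0,0.04],[0,0,0.07],[0,0,0.1],[0,0,0.12],[0,0,0.12],[0,0,0.12],[0,0,0.12]])

```text
time_s: 14.3
tool_pos: [0.6453, 0.0481, 0.163]
ee_rot: [-2.3, -2.138, 0.002]
wrist_force: [-0.6, 0.3, -2.1]
width: 0.386
grasp_force: 60.7
```

```bash
python3 -c "
from m import *
s=manip.sense();print(s['tool_pos'],s['wrist_force'],s['width'],s['grasp_force'])
go((*RK['R'],.0835,-.07))"
```

```text
[0.64526214 0.04811061 0.16303223] [-0.60091428  0.27299605 -2.08699473] 0.3863371441671743 60.71062445640564
(0.6465, 0.0484, 0.0835, -0.07) lin cm [0.04 0.13 7.95] rot [-0.002  0.    -0.003]
```

drive_tool(linear=[[0,0.1,2],[0,0.1,4],[0,0.1,5.5],[0,0.1,6.5],[0,0.1,7.1],[0,0.1,7.5],[0,0.1,7.7],[0,0.1,7.8],[0,0.1,7.9],[0,0.1,7.9]], rotation=[[0,0,0],[0,0,0],[0,0,0],[0,0,0],[0,0,0],[0,0,0],[0,0,0],[0,0,0],[0,0,0],[0,0,0]])

```text
time_s: 15.55
tool_pos: [0.6475, 0.0482, 0.0844]
ee_rot: [2.301, 2.139, 0.0]
wrist_force: [0.5, 0.5, -2.5]
width: 0.394
grasp_force: 60.9
```

drive_tool(linear=[[0,0,0.05],[0,0,0.1],[0,0,0.1]], rotation=[[0,0,0],[0,0,0],[0,0,0]])

```text
time_s: 15.92
tool_pos: [0.6474, 0.0482, 0.0832]
ee_rot: [-2.301, -2.139, 0.0]
wrist_force: [0.3, -0.3, -2.0]
width: 0.39
grasp_force: 60.9
```

drive_tool(linear=[[0,0,0.1],[0,0,0.15],[0,0,0.15]], rotation=[[0,0,0],[0,0,0],[0,0,0]])

```text
time_s: 16.3
tool_pos: [0.6477, 0.0482, 0.0829]
ee_rot: [2.301, 2.138, 0.001]
wrist_force: [-3.0, -0.1, 6.1]
width: 0.391
grasp_force: 61.7
```

drive_tool(linear=[[0,0,0],[0,0,0],[0,0,0],[0,0,0],[0,0,0],[0,0,-2],[0,0,-5],[0,0,-9],[0,0,-9],[0,0,-9]], rotation=[[0,0,0],[0,0,0],[0,0,0],[0,0,0],[0,0,0],[0,0,0],[0,0,0],[0,0,0],[0,0,0],[0,0,0]], hand=1)

```text
time_s: 17.55
tool_pos: [0.6473, 0.0482, 0.1714]
ee_rot: [-2.301, -2.139, 0.0]
wrist_force: [-0.3, -0.2, -0.4]
width: 1.001
grasp_force: 0.0
```

Run:
```python
from m import *
s=manip.sense();w=manip.capture("wrist");T=wristT(s,w);print(s["tool_pos"])
c=caps(w["color"],dict(R=(275,130,370,330)));print(np.hstack(c["R"]),onz(w,*c["R"][0],.122,T))
save(w,"w5.png")
go((*CH['G'],.172,.05))
```

```text
[0.64727421 0.0481927  0.17144687]
[320. 223.  88.  58.  90.] [0.64807007 0.05119161 0.122     ]
(0.4781, -0.1207, 0.172, 0.05) lin cm [-18.07 -15.59  -0.1 ] rot [-0.002  0.    -0.123]
```

Red measures square and centred (58×88 px, upright). Green next.

drive_tool(linear=[[-3,-1.5,-1],[-7.5,-4,-1],[-12,-7.5,-1],[-16,-11,-1],[-18.1,-14,-1],[-18.1,-15.6,-0.5],[-18.1,-15.6,-0.1],[-18.1,-15.6,-0.1]], rotation=[[0,0,0],[0,0,-0.03],[0,0,-0.06],[0,0,-0.1],[0,0,-0.12],[0,0,-0.12],[0,0,-0.12],[0,0,-0.12]])

```text
time_s: 18.6
tool_pos: [0.4788, -0.1207, 0.1719]
ee_rot: [-2.167, -2.273, 0.001]
wrist_force: [0.6, -0.3, -0.3]
width: 0.994
grasp_force: 0.0
```

Run:
```python
from m import *
s=manip.sense();w=manip.capture("wrist");T=wristT(s,w);print(s["tool_pos"])
c=caps(w["color"],dict(G=(284,150,370,285)));print(np.hstack(c["G"]),onz(w,*c["G"][0],.122,T))
save(w,"w6.png")
go((*CH['G'],.083,.05))
```

```text
[ 0.47878877 -0.12068833  0.17186647]
[317.  223.5  85.   54.   90. ] [ 0.47741195 -0.11816513  0.122     ]
(0.4781, -0.1207, 0.083, 0.05) lin cm [-0.   -0.11  8.92] rot [-0.001 -0.    -0.002]
```

View pics/w6.png

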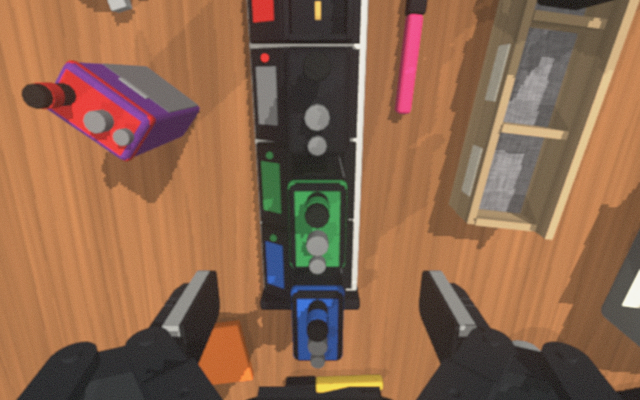

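Green sits at (317,225), centred between the fingers, and the purple one is clear to the left. Descend.

drive_tool(linear=[[0,-0.1,3],[0,-0.1,6],[0,-0.1,8],[0,-0.1,8.9],[0,-0.1,8.9],[0,-0.1,8.9]], rotation=[[0,0,0],[0,0,0],[0,0,0],[0,0,0],[0,0,0],[0,0,0]])

```text
time_s: 19.4
tool_pos: [0.4787, -0.1211, 0.0846]
ee_rot: [2.167, 2.272, 0.001]
wrist_force: [-0.1, 0.1, -0.1]
width: 0.995
grasp_force: 0.0
```

drive_tool(linear=[[0,0,0],[0,0,0],[0,0,0],[0,0,0],[0,0,0],[0,0,0],[0,0,0],[0,0,0]], rotation=[[0,0,0],[0,0,0],[0,0,0],[0,0,0],[0,0,0],[0,0,0],[0,0,0],[0,0,0]], hand=0)

```text
time_s: 20.4
tool_pos: [0.478, -0.1211, 0.0843]
ee_rot: [2.168, 2.272, 0.001]
wrist_force: [-0.8, -0.1, 5.6]
width: 0.393
grasp_force: 60.2
```

```bash
python3 -c "
from m import *
s=manip.sense();print(s['tool_pos'],s['wrist_force'],s['width'],s['grasp_force'])
go((*RK['G'],.164,-.07))"
```

```text
[ 0.47802726 -0.12110995  0.08429852] [-0.78603806 -0.07023992  5.6069005 ] 0.3931294330018453 60.22413790225983
(0.641, -0.0274, 0.164, -0.07) lin cm [ 8.59 16.73 -7.96] rot [0.001 0.    0.117]
```

drive_tool(linear=[[0,0,-2],[0,0,-4.5],[0,0.5,-7],[0,3,-8],[0,7,-8],[1,11,-8],[3.5,14,-8],[6.5,16,-8],[8.2,16.7,-8],[8.6,16.7,-8],[8.6,16.7,-8],[8.6,16.7,-8]], rotation=[[0,0,0],[0,0,0],[0,0,0],[0,0,0],[0,0,0.03],[0,0,0.06],[0,0,0.09],[0,0,0.12],[0,0,0.12],[0,0,0.12],[0,0,0.12],[0,0,0.12]])

```text
time_s: 21.9
tool_pos: [0.6399, -0.0284, 0.1641]
ee_rot: [2.302, 2.137, -0.0]
wrist_force: [-0.4, -0.2, -1.7]
width: 0.391
grasp_force: 60.1
```

```bash
python3 -c "
from m import *
s=manip.sense();print(s['tool_pos'],s['wrist_force'],s['width'],s['grasp_force'])
go((*RK['G'],.0848,-.07))"
```

```text
[ 0.63994339 -0.02837882  0.1641141 ] [-0.43930382 -0.21339025 -1.68172311] 0.39060602347228807 60.10061502456665
(0.641, -0.0274, 0.0848, -0.07) lin cm [0.11 0.1  7.93] rot [ 0.     0.    -0.004]
```

drive_tool(linear=[[0.1,0.1,2],[0.1,0.1,4],[0.1,0.1,5.5],[0.1,0.1,6.5],[0.1,0.1,7.1],[0.1,0.1,7.5],[0.1,0.1,7.7],[0.1,0.1,7.8],[0.1,0.1,7.9],[0.1,0.1,7.9]], rotation=[[0,0,0],[0,0,0],[0,0,0],[0,0,0],[0,0,0],[0,0,0],[0,0,0],[0,0,0],[0,0,0],[0,0,0]])

```text
time_s: 23.15
tool_pos: [0.6416, -0.0263, 0.0849]
ee_rot: [2.301, 2.139, 0.0]
wrist_force: [0.0, 0.4, -1.4]
width: 0.391
grasp_force: 60.1
```

drive_tool(linear=[[0,0,0.1],[0,0,0.15],[0,0,0.2],[0,0,0.2]], rotation=[[0,0,0],[0,0,0],[0,0,0],[0,0,0]])

```text
time_s: 23.65
tool_pos: [0.6418, -0.0263, 0.0843]
ee_rot: [2.3, 2.138, 0.001]
wrist_force: [-3.0, 0.7, 6.3]
width: 0.393
grasp_force: 61.1
```

Green is in contact with the floor. Release and rise.

drive_tool(linear=[[0,0,0],[0,0,0],[0,0,0],[0,0,0],[0,0,0],[0,0,-2],[0,0,-5],[0,0,-9],[0,0,-9],[0,0,-9]], rotation=[[0,0,0],[0,0,0],[0,0,0],[0,0,0],[0,0,0],[0,0,0],[0,0,0],[0,0,0],[0,0,0],[0,0,0]], hand=1)

```text
time_s: 24.9
tool_pos: [0.6413, -0.0263, 0.1725]
ee_rot: [-2.301, -2.139, 0.0]
wrist_force: [1.0, 0.7, -0.9]
width: 0.999
grasp_force: 0.0
```

Run:
```python
from m import *
s=manip.sense();w=manip.capture("wrist");T=wristT(s,w);print(s["tool_pos"])
c=caps(w["color"],dict(G=(275,130,370,330)));print(np.hstack(c["G"]),onz(w,*c["G"][0],.122,T))
go((*CH['B'],.172,.05))
```

```text
[ 0.64134169 -0.02632057  0.17246531]
[317.  222.5  83.   48.   90. ] [ 0.64035805 -0.02329694  0.122     ]
(0.4817, -0.1926, 0.172, 0.05) lin cm [-1.775e+01 -1.466e+01 -1.000e-02] rot [-0.002 -0.    -0.123]
```

drive_tool(linear=[[-3,-1.5,-1],[-7.5,-4,-1],[-12,-7,-1],[-16,-10.5,-1],[-17.7,-13.5,-1],[-17.7,-14.7,-0.5],[-17.7,-14.7,0],[-17.7,-14.7,0]], rotation=[[0,0,0],[0,0,-0.03],[0,0,-0.06],[0,0,-0.1],[0,0,-0.12],[0,0,-0.12],[0,0,-0.12],[0,0,-0.12]])

```text
time_s: 25.95
tool_pos: [0.4819, -0.1917, 0.1716]
ee_rot: [-2.167, -2.272, 0.001]
wrist_force: [-0.0, 0.9, 0.1]
width: 1.001
grasp_force: 0.0
```

Run:
```python
from m import *
s=manip.sense();w=manip.capture("wrist");T=wristT(s,w);print(s["tool_pos"])
c=caps(w["color"],dict(B=(284,150,370,285)));print(np.hstack(c["B"]),onz(w,*c["B"][0],.122,T))
go((*CH['B'],.083,.05))
```

```text
[ 0.48190502 -0.19173243  0.1716242 ]
[317.5 224.5  87.   59.   90. ] [ 0.48082646 -0.18971426  0.122     ]
(0.4817, -0.1926, 0.083, 0.05) lin cm [-0.09 -0.06  8.9 ] rot [-0.001 -0.001 -0.002]
```

drive_tool(linear=[[0,-0.1,3],[0,-0.1,6],[0,-0.1,8],[0,-0.1,8.9],[0,-0.1,8.9],[0,-0.1,8.9]], rotation=[[0,0,0],[0,0,0],[0,0,0],[0,0,0],[0,0,0],[0,0,0]])

```text
time_s: 26.75
tool_pos: [0.482, -0.1924, 0.0847]
ee_rot: [2.167, 2.272, 0.001]
wrist_force: [-0.2, -0.7, -0.2]
width: 1.002
grasp_force: 0.0
```

drive_tool(linear=[[0,0,0],[0,0,0],[0,0,0],[0,0,0],[0,0,0],[0,0,0],[0,0,0],[0,0,0]], rotation=[[0,0,0],[0,0,0],[0,0,0],[0,0,0],[0,0,0],[0,0,0],[0,0,0],[0,0,0]], hand=0)

```text
time_s: 27.75
tool_pos: [0.4813, -0.1923, 0.0843]
ee_rot: [2.168, 2.272, 0.0]
wrist_force: [-0.7, 0.5, 5.5]
width: 0.388
grasp_force: 60.4
```

```bash
python3 -c "
from m import *
s=manip.sense();print(s['tool_pos'],s['wrist_force'],s['width'],s['grasp_force'])
go((*RK['B'],.164,-.07))"
```

```text
[ 0.48132689 -0.19232295  0.08429758] [-0.65825236  0.52496197  5.54555517] 0.3878412251451501 60.356263518333435
(0.6356, -0.1032, 0.164, -0.07) lin cm [ 8.17 15.83 -7.96] rot [0.001 0.    0.117]
```

drive_tool(linear=[[0,0,-2],[0,0,-4.5],[0,0.5,-7],[0,3,-8],[0,7,-8],[1,11,-8],[3.5,13.5,-8],[6.5,15.2,-8],[8,15.8,-8],[8.2,15.8,-8],[8.2,15.8,-8],[8.2,15.8,-8]], rotation=[[0,0,0],[0,0,0],[0,0,0],[0,0,0],[0,0,0.03],[0,0,0.06],[0,0,0.09],[0,0,0.12],[0,0,0.12],[0,0,0.12],[0,0,0.12],[0,0,0.12]])

```text
time_s: 29.25
tool_pos: [0.6345, -0.1041, 0.164]
ee_rot: [2.302, 2.137, -0.0]
wrist_force: [0.8, 0.4, -2.7]
width: 0.391
grasp_force: 60.3
```

```bash
python3 -c "
from m import *
s=manip.sense();print(s['tool_pos'],s['wrist_force'],s['width'],s['grasp_force'])
go((*RK['B'],.0848,-.07))"
```

```text
[ 0.63450044 -0.1040579   0.1640034 ] [ 0.81493432  0.35926242 -2.67389893] 0.3906056774797769 60.339356660842896
(0.6356, -0.1032, 0.0848, -0.07) lin cm [0.1  0.1  7.92] rot [-0.     0.    -0.005]
```

drive_tool(linear=[[0.1,0.1,2],[0.1,0.1,4],[0.1,0.1,5.5],[0.1,0.1,6.5],[0.1,0.1,7.1],[0.1,0.1,7.5],[0.1,0.1,7.7],[0.1,0.1,7.8],[0.1,0.1,7.9],[0.1,0.1,7.9]], rotation=[[0,0,0],[0,0,0],[0,0,0],[0,0,0],[0,0,0],[0,0,0],[0,0,0],[0,0,0],[0,0,0],[0,0,0]])

```text
time_s: 30.5
tool_pos: [0.6361, -0.1019, 0.0849]
ee_rot: [2.301, 2.139, 0.0]
wrist_force: [1.1, 1.1, -2.4]
width: 0.387
grasp_force: 60.5
```

drive_tool(linear=[[0,0,0.1],[0,0,0.15],[0,0,0.2],[0,0,0.2]], rotation=[[0,0,0],[0,0,0],[0,0,0],[0,0,0]])

```text
time_s: 31.0
tool_pos: [0.6364, -0.1019, 0.0843]
ee_rot: [2.3, 2.138, 0.001]
wrist_force: [-2.5, 0.3, 6.5]
width: 0.388
grasp_force: 61.5
```

Blue is seated. Release, rise and move back out of the view.

drive_tool(linear=[[0,0,0],[0,0,0],[0,0,0],[0,0,0],[0,0,0],[0,0,-2],[0,0,-5],[0,0,-9],[0,0,-13],[0,0,-14],[0,0,-14]], rotation=[[0,0,0],[0,0,0],[0,0,0],[0,0,0],[0,0,0],[0,0,0],[0,0,0],[0,0,0],[0,0,0],[0,0,0],[0,0,0]], hand=1)

```text
time_s: 32.38
tool_pos: [0.6364, -0.102, 0.2231]
ee_rot: [2.3, 2.138, 0.001]
wrist_force: [-0.8, 0.1, -0.7]
width: 0.998
grasp_force: 0.0
```

drive_tool(linear=[[-3,-3,0],[-7,-6,0],[-11,-10,0],[-15,-14,0],[-19,-18,0],[-22,-22,0],[-24,-24,0],[-24,-24,0]], rotation=[[0,0,0],[0,0,0],[0,0,0],[0,0,0],[0,0,0],[0,0,0],[0,0,0],[0,0,0]])

```text
time_s: 33.38
tool_pos: [0.377, -0.3241, 0.221]
ee_rot: [-2.302, -2.132, 0.001]
wrist_force: [0.8, 0.7, 0.6]
width: 1.001
grasp_force: 0.0
```

Run:
```python
from m import *
t=manip.capture("top");c=manip.capture("scene")
a=cv2.resize(t["color"][90:260,200:460],(640,418),interpolation=cv2.INTER_CUBIC)[:,:,::-1]
cv2.imwrite("pics/f1.png",a)
cv2.imwrite("pics/f2.png",cv2.resize(c["color"][100:340,160:480],None,fx=2.4,fy=2.4,interpolation=cv2.INTER_CUBIC)[:,:,::-1])
```

```text
(no output)
```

View pics/f1.png

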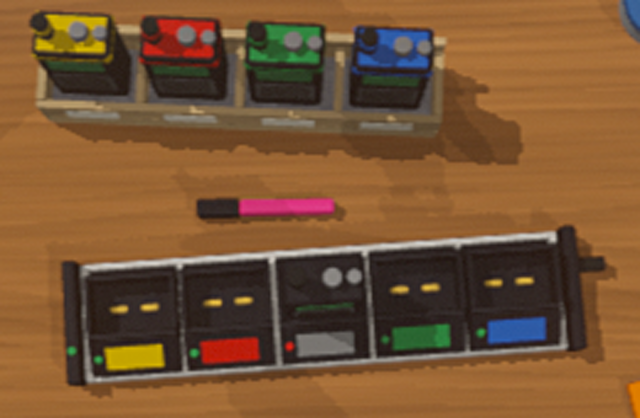

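View pics/f2.png

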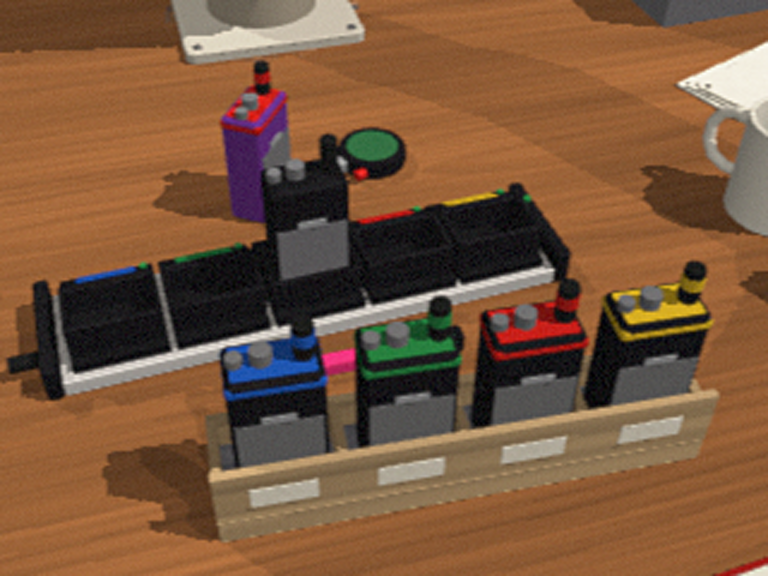

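All four radios stand upright in the rack at (75,55), (183,60), (287,65) and (393,68), in the order yellow, red, green, blue, facing the same way. The spare is still in its cup and the purple look-alike is untouched.

```bash
python3 -c "
from station import manip
print(manip.finish_job())"
```

```text
the job is handed in; nothing more can be done
None
```

The job is handed in: the yellow, red, green and blue radios stand upright in the rack in their original order and facing, and the plain radio and purple look-alike were left where they were.

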